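# Load the sprung tape spindle into the bench dispenser

## Task

Load the empty label-tape dispenser stand: take the long spring-loaded spindle by its two upright plates, squeeze it shorter, bring it level between the two end cups and let it spring out so that its two pins sit in the cups and it stays there by itself. Either way round will do. Leave the short spindle where it is.

Things in the scene. Friction and masses are not known exactly. Their poses are not given: they have to be found in the camera images.
- spindle: Long spring spindle, 0.16 kg, lying level; pin tips at y=-90 and 90 mm when free. Origin on its axis, 24 mm above the worktop; y along it, z up. Two upright white plates, 26 wide in x, 4 thick, outer faces at y=-34 and 34, reach from 24 below the axis (44 wide feet) to 45 above. Between: roll 40 dia x 25 by the -y plate, then a coil spring. Outside: grey sleeves 20 dia, steel pins 10 dia x 20.
- plunger (a joint): How far (m) the +y plate and pin of the long spindle are pushed in: 0 free (plates 68 mm over their outer faces, 180 long), 0.030 at the stop (plates 38, 150 long); sprung back, 3 N at the start, 9 N at the stop. The middle between the plates always lies halfway between the pin tips. About 0.004 when sprung between the cups.
- stand: Empty dispenser stand, fixed: grey base 90 x 206 x 10 mm, two aluminium uprights facing each other along its y, 54 wide, 107 high. Origin under the base's centre, z up. On each inner face a round white end cup, axis along y, 80 above the origin; 40 inside, 46 outside diameter, 6 deep; floors at y=-88 and 88, rims at y=-82 and 82 (164 apart). Free space between.
- short_spindle: Shorter spindle, pin tips at y=-60 and 60 mm (120 long), loose on the worktop: too short for these cups, rigid, with a plain grey tube (no spring) beside the roll. Same plates and roll; origin on its axis at the middle, 24 mm above the worktop, y along it. To be left alone.

How it is judged:
By the outcome, as a careful person would: the job done as asked, in the order asked, and still so for the second after the job is handed in, with the robot touching nothing.
It also fails if it takes over 40 s, if anything falls off the work surface, if the arm or the gripper's body presses on something with over 40 N, if the wrist force passes 120 N, or if a joint passes its speed limit or range.

## Robot

A 6-joint arm with a two-finger parallel gripper is mounted at the origin on a cart in front of the work surface, level with it; the furniture and walls round the work are solid. World frame = base frame: x ahead of the robot, y to its left, z up, the work surface at z = 0. Lengths are in m, angles in rad, forces in N, time in s.
With the tool pointing down it reaches from about 0.35 to 0.775 m from the base axis. Payload 7.3 kg.
Tool frame: the origin (TCP) lies between the finger pads; the fingertips stand 19 mm ahead of it and the grasp point (between the pads) is the TCP; z points along the fingers, y is the line along which they close (so a half turn about z gives the same grasp; the last joint's range is limited). The gripper opens to 92 mm and grips with 3 to 60 N. Pads are 19 mm wide; open, the fingers measure 130 mm over their backs; the gripper's body (75 mm by 190 mm) begins 47 mm behind the grasp point.
Start: joints at [-1.303, 0.342, 1.524, -0, 1.275, -0.146], TCP at [0.211, -0.481, 0.246] pointing down, gripper open.
Joint ranges: [-2.53, 2.53], [-0.77, 2.02], [0.04, 2.7], [-1, 4.14], [0.28, 2.66], [-3.11, 3.11]. Speed limits (rad/s): [2.57, 2.57, 3.14, 3.14, 3.14, 3.14].

## Interface

Orientations are given as a rotation vector (axis times angle).
In Python, from station import ctrl, grab_frame, models gives the robot as it stands.
- The arm moves only by the tool arm_command, never from a script. Its argument "deltas" is a list that holds one entry, the list of rows, each a list of 4 numbers: the shift along the world's x, y, z in m, then the turn about the world's z in rad. In form: [[[x, y, z, turn], ...]]. A call has 1 to 8 rows; each row is the pose to reach, as a shift and turn from the pose commanded when the call began; what a row does not reach only later rows make up. A row lasts 1/12 s, in which the tool goes at most 41.7 mm and 7.16 degrees, less where a joint would pass 70% of its speed; a pose out of reach is approached as far as the arm can. A call with a gripper value outside its range is refused whole. "claw" is the finger opening in m, from 0 to 0.0918, set as the call begins (left out, the last holds). The fingers move at their own pace and stop on an object; "force" is the grip in N (left out, the last holds). Time passes only in rows, so rows that repeat a pose let the fingers close. It gives the time, the measured TCP pose, the force, the opening and the grip force at its end, in the units of the state.
- ctrl.get_state(): the state, without advancing time (a new reading comes with each control period).
- grab_frame(name): name is "scene" or "top" or "wrist"; returns a dict with "image" (400x640x3 uint8, red, green, blue), "fx", "fy", "cx", "cy" (pixels), "world_from_camera" (4x4, takes a point from camera to world coordinates); the wrist camera has in their place "T_tool_cam" (4x4, takes a point from camera to tool coordinates, whose origin is the TCP and whose axes are the flange's). Camera axes: x right, y down, z forward; pixel columns grow to the right and rows downward; lengths in m; the calibration is good to about 2 mm. A picture is of the moment at which its call begins: read the wrist's pose just before it. There is no depth.
- ctrl.close_job(): hands the job in; it is judged then, once.
Trained networks look in a picture, given as the dict that the camera call returned (one of the last four; its "shot" number tells which), for a name from the list of things; names that differ only in an ending like _2 or _b are one class to them, and where a whole thing is asked for, a point or a joint stands for the part that bears it (a point fixed in the world has none). Each returns a list of dicts, best first, with "confidence" (0 to 1); they miss things now and then, are a little off and sometimes report something else, mostly with a low value. They report only what shows in the picture. A call takes as long as a camera call.
- models.search_frame(name, picture): "position" ([x, y, z] in m, in world coordinates, good to about 4 mm: the middle of the surface that is visible of it).
- models.outline_of(name, picture): "mask" (400x640 bool, what is visible of it).
- models.mark_of(name, picture): "position" ([x, y, z] in m, in world coordinates, good to about 4 mm: a listed point, or the origin of a listed thing).
The state is a dict: "clock": time; "joint_pos": joint angles; "dq": joint speeds; "joint_efforts": joint torques, N m; "tool_pos": TCP position; "eef_rot": TCP orientation; "ft_force": force on the tool from outside, world axes, zero at the start; "ft_torque": the same for the moment, N m; "grip_width": finger opening in m; "grip_force": force on a finger pad.
Only numpy, scipy, OpenCV 4.12 (cv2) and the standard library are available. Lean on these libraries where they do the work, as an engineer would, in place of code of your own. Each camera call takes 0.05 s, during which the arm holds its last target. There are 200 camera calls.

## Working session

There is one attempt and no reset: what is moved stays moved. The work goes in short steps, Python scripts to look and compute and a tool call to move; the robot and the scene stay as the last step left them, time stands still between calls to the robot, and variables do not carry over. Pictures are saved under pics/ and viewed, at most 10 in all, crops included, and the job is handed in when it is done.

Besides the shell and the picture viewer there is one more tool, called after "Request:" as name(argument=value, ...), one argument or row to a line, values as JSON. arm_command: Moves the arm, as the interface text tells. Its arguments: {"type":"object","properties":{"deltas":{"type":"array"},"claw":{"type":"number"},"force":{"type":"number"}},"required":["deltas"]}

```bash
mkdir -p pics; python3 - <<'E'
from station import ctrl, grab_frame, models
import cv2,numpy as np
s=ctrl.get_state();print(s['clock'],s['tool_pos'],s['eef_rot'],s['grip_width'])
ims=[]
for c in ['top','scene']:
    f=grab_frame(c);ims.append(f['image'])
    print(c,f['fx'],f['cx'],f['cy'],np.round(f['world_from_camera'],3).tolist())
    for n in ['spindle','stand','short_spindle','plunger']:
        for w in ('mark_of','search_frame'):
            print(n,w,[(np.round(d['position'],3).tolist(),round(d['confidence'],2)) for d in getattr(models,w)(n,f)[:3]])
cv2.imwrite('pics/top.png',ims[0][...,::-1]);cv2.imwrite('pics/scene.png',ims[1][...,::-1])
print(ctrl.get_state()['clock'])
E
```

```text
0.0 [ 0.21101565 -0.48030499  0.24503294] [-3.07304466e+00 -6.45047629e-01  1.69813564e-04] 0.09163230118279204
top 388.12595731319755 322.4301621000358 198.80327275156944 [[-0.019, -0.999, 0.032, 0.486], [-1.0, 0.02, 0.022, -0.021], [-0.023, -0.032, -0.999, 0.919], [0.0, 0.0, 0.0, 1.0]]
spindle mark_of [([0.467, -0.192, 0.019], 0.64)]
spindle search_frame [([0.466, -0.202, 0.032], 0.59)]
stand mark_of [([0.51, 0.134, 0.002], 0.69)]
stand search_frame [([0.509, 0.139, 0.008], 0.57)]
short_spindle mark_of [([0.596, -0.165, 0.024], 0.74)]
short_spindle search_frame [([0.597, -0.172, 0.034], 0.76)]Traceback (most recent call last):
  File "<stdin>", line 10, in <module>
ValueError: it knows: short_spindle, spindle, stand
```

```bash
python3 - <<'E'
from station import ctrl, grab_frame, models
import cv2,numpy as np
for c in ['top','scene']:
    f=grab_frame(c);cv2.imwrite(f'pics/{c}.png',f['image'][...,::-1])
    W=f['world_from_camera'];print(c,f['fx'],f['cx'],f['cy'],np.round(W,3).tolist())
    for n in ['spindle','stand','short_spindle']:
        o=models.outline_of(n,f)
        if o:
            m=o[0]['mask'].astype(np.uint8);p=cv2.findNonZero(m);print(n,cv2.minAreaRect(p),o[0]['confidence'])
        if c=='scene': print([(np.round(d['position'],3).tolist(),round(d['confidence'],2)) for d in models.mark_of(n,f)[:3]])
E
```

```text
top 388.12595731319755 322.4301621000358 198.80327275156944 [[-0.019, -0.999, 0.032, 0.486], [-1.0, 0.02, 0.022, -0.021], [-0.023, -0.032, -0.999, 0.919], [0.0, 0.0, 0.0, 1.0]]
spindle ((409.18963623046875, 218.22413635253906), (17.64105987548828, 77.43496704101562), 68.19859313964844) 0.76
stand ((262.4128723144531, 202.71200561523438), (38.7442512512207, 96.61454010009766), 79.87532806396484) 0.58
short_spindle ((393.4891662597656, 163.46485900878906), (17.204023361206055, 52.56785202026367), 72.89727020263672) 0.76
scene 456.05788814229754 324.5252201068923 203.2920435339454 [[-0.791, -0.382, 0.478, 0.11], [-0.611, 0.507, -0.608, 0.526], [-0.01, -0.773, -0.634, 0.603], [0.0, 0.0, 0.0, 1.0]]
spindle ((402.95001220703125, 180.15000915527344), (19.606121063232422, 54.074951171875), 18.434947967529297) 0.79
[([0.466, -0.198, 0.026], 0.73)]
stand ((282.5087585449219, 252.92874145507812), (66.16941833496094, 134.4566650390625), 37.99873352050781) 0.63
[([0.515, 0.133, -0.001], 0.75)]
short_spindle ((345.9440002441406, 161.30799865722656), (25.759506225585938, 42.664180755615234), 10.304845809936523) 0.78
[([0.594, -0.163, 0.024], 0.76)]
```

View pics/top.png

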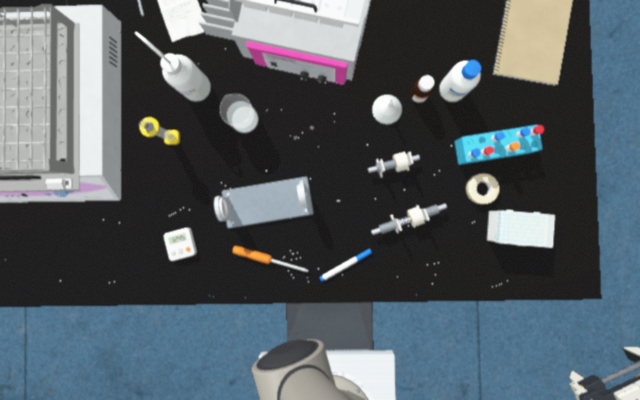

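View pics/scene.png

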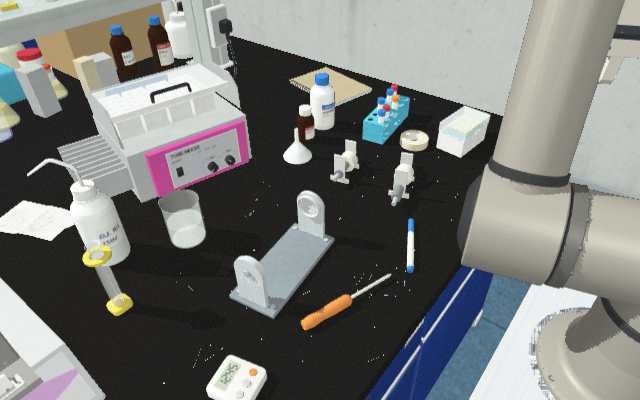

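The top view shows the long spindle with pins at about (375,234) and (445,207), the short one at (393,163), and the stand spanning (218,205) to (312,195). The scene view agrees: the stand is empty and both spindles are upright. Next I move above the long spindle and use the wrist camera.

Request:
arm_command(
  deltas=[
    [[0.03,0.03,0,-0.02],[0.056,0.062,0,-0.05],[0.084,0.093,0,-0.05],[0.112,0.124,0,-0.05],[0.14,0.155,0,-0.05],[0.168,0.186,0,-0.05],[0.196,0.217,0,-0.05],[0.224,0.248,0,-0.05]],
  ],
)

```text
clock: 1.57
tool_pos: [0.4355, -0.2317, 0.246]
eef_rot: [3.089, 0.568, 0.001]
ft_force: [0.5, -0.8, -0.1]
grip_width: 0.0918
grip_force: 0.0
```

Request:
arm_command(
  deltas=[
    [[0.025,0.028,0,0],[0.03,0.036,0,0],[0.03,0.036,0,0],[0.03,0.036,0,0]],
  ],
)

```text
clock: 1.9
tool_pos: [0.4643, -0.1973, 0.2456]
eef_rot: [3.089, 0.571, -0.001]
ft_force: [-0.1, -0.8, -0.1]
grip_width: 0.0919
grip_force: 0.0
```

```bash
cat > look.py <<'E'
from station import ctrl, grab_frame, models
import cv2,numpy as np,sys
from scipy.spatial.transform import Rotation as R
def wrist(name):
    s=ctrl.get_state();f=grab_frame('wrist')
    T=np.eye(4);T[:3,:3]=R.from_rotvec(s['eef_rot']).as_matrix();T[:3,3]=s['tool_pos']
    W=T@f['T_tool_cam'];cv2.imwrite(f'pics/{name}.png',f['image'][...,::-1])
    return s,f,W
def px2w(f,W,u,v,z):
    d=W[:3,:3]@np.array([(u-f['cx'])/f['fx'],(v-f['cy'])/f['fy'],1]);o=W[:3,3]
    return o+d*(z-o[2])/d[2]
def yaw(s):
    y=R.from_rotvec(s['eef_rot']).as_matrix()[:,1]; y=y*np.sign(y[1]); return np.arctan2(-y[0],y[1])
if __name__=='__main__':
    s,f,W=wrist(sys.argv[1]);np.savez(sys.argv[1],W=W,K=[f['fx'],f['fy'],f['cx'],f['cy']])
    print(s['clock'],np.round(s['tool_pos'],4),'yaw',yaw(s)); print(np.round(W,3).tolist(),f['fx'])
    for n in sys.argv[2:]:
        print(n,[(np.round(d['position'],4).tolist(),round(d['confidence'],2)) for d in models.mark_of(n,f)[:3]])
E
python3 look.py w1 spindle short_spindle
```

```text
1.9 [ 0.4643 -0.1973  0.2456] yaw 0.36539920725801034
[[0.357, -0.903, -0.237, 0.528], [-0.934, -0.346, -0.09, -0.173], [-0.0, 0.253, -0.967, 0.385], [0.0, 0.0, 0.0, 1.0]] 323.053525823326
spindle [([0.4648, -0.198, 0.026], 0.74)]
short_spindle [([0.5948, -0.1647, 0.0286], 0.93)]
```

View pics/w1.png

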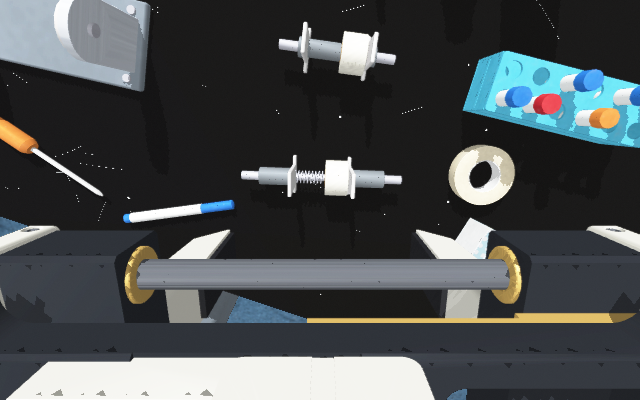

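The wrist view shows the long spindle with pin tips at about (242,175) and (402,180), plates at (292,175) and (351,178), and the short one above it. I'll convert these to world coordinates.

```bash
python3 - <<'E'
import numpy as np
from look import px2w
d=np.load('w1.npz');K=d['K'];f=dict(fx=K[0],fy=K[1],cx=K[2],cy=K[3])
a=px2w(f,d['W'],242,175,.024);b=px2w(f,d['W'],402,180,.024)
v=a-b;print(a,b,(a+b)/2,np.linalg.norm(v),'yaw',np.arctan2(-v[0],v[1]))
E
```

```text
[ 0.43526374 -0.11119224  0.024     ] [ 0.49479343 -0.28284764  0.024     ] [ 0.46502858 -0.19701994  0.024     ] 0.1816847813898091 yaw 0.3338190815509459
```

Request:
arm_command(
  deltas=[
    [[0.001,0,-0.035,-0.03],[0.001,0,-0.075,-0.03],[0.001,0,-0.115,-0.03],[0.001,0,-0.15,-0.03],[0.001,0,-0.175,-0.03],[0.001,0,-0.189,-0.03],[0.001,0,-0.189,-0.03]],
  ],
)

```text
clock: 2.63
tool_pos: [0.4636, -0.1981, 0.0543]
eef_rot: [-3.096, -0.518, 0.005]
ft_force: [0.2, 0.8, -0.2]
grip_width: 0.0915
grip_force: 0.0
```

Request:
arm_command(
  deltas=[
    [[0,0,0,0],[0,0,0,0],[0,0,0,0],[0,0,0,0],[0,0,0,0],[0,0,0,0],[0,0,0,0],[0,0,0,0]],
  ],
  claw=0.036,
  force=30,
)

```text
clock: 3.3
tool_pos: [0.4659, -0.1976, 0.0574]
eef_rot: [3.097, 0.522, 0.002]
ft_force: [-0.9, 1.0, 5.2]
grip_width: 0.0428
grip_force: 10.0
```

Request:
arm_command(
  deltas=[
    [[0,0,0,0],[0,0,0,0],[0,0,0,0],[0,0,0,0]],
  ],
)

```text
clock: 3.63
tool_pos: [0.466, -0.1976, 0.0574]
eef_rot: [3.097, 0.522, 0.002]
ft_force: [-0.9, 0.9, 5.8]
grip_width: 0.0376
grip_force: 30.0
```

```bash
python3 look.py w2 spindle stand
```

```text
3.6333 [ 0.466  -0.1976  0.0574] yaw 0.3340918991805071
[[0.328, -0.914, -0.237, 0.531], [-0.945, -0.317, -0.083, -0.176], [0.001, 0.252, -0.968, 0.197], [0.0, 0.0, 0.0, 1.0]] 323.053525823326
spindle [([0.4609, -0.1872, 0.025], 0.96)]
stand []
```

View pics/w2.png

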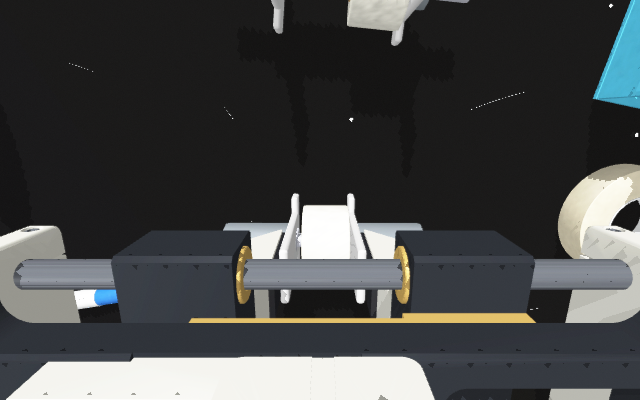

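The plates are gripped and squeezed to the stop (37.6 mm), with the fingers just outside the plates near (292,250) and (357,250). Next I lift and move to view the stand.

Request:
arm_command(
  deltas=[
    [[0,0,0.025,0],[0,0,0.06,0],[0,0,0.1,0],[0,0.01,0.14,0],[0,0.03,0.175,-0.03],[-0.01,0.06,0.2,-0.06],[-0.02,0.095,0.21,-0.1],[-0.025,0.13,0.215,-0.15]],
  ],
)

```text
clock: 4.45
tool_pos: [0.44, -0.0666, 0.2737]
eef_rot: [3.127, 0.283, 0.005]
ft_force: [0.6, 1.5, -2.3]
grip_width: 0.0378
grip_force: 30.0
```

Request:
arm_command(
  deltas=[
    [[-0.005,0.035,0,-0.02],[-0.01,0.07,0,-0.04],[-0.015,0.105,0,-0.04],[-0.02,0.14,0,-0.04],[-0.02,0.165,0,-0.04],[-0.02,0.18,0,-0.04],[-0.02,0.18,0,-0.04],[-0.02,0.18,0,-0.04]],
  ],
)

```text
clock: 5.12
tool_pos: [0.4201, 0.113, 0.2714]
eef_rot: [3.133, 0.229, -0.001]
ft_force: [-0.1, 0.1, -1.4]
grip_width: 0.0377
grip_force: 30.0
```

```bash
python3 look.py w3 spindle stand
```

```text
5.1167 [0.4201 0.113  0.2714] yaw 0.14609818358989102
[[0.146, -0.957, -0.251, 0.488], [-0.989, -0.141, -0.037, 0.123], [0.0, 0.253, -0.967, 0.411], [0.0, 0.0, 0.0, 1.0]] 323.053525823326
spindle [([0.4187, 0.1277, 0.2381], 0.64)]
stand [([0.5098, 0.1307, 0.0009], 0.76)]
```

View pics/w3.png

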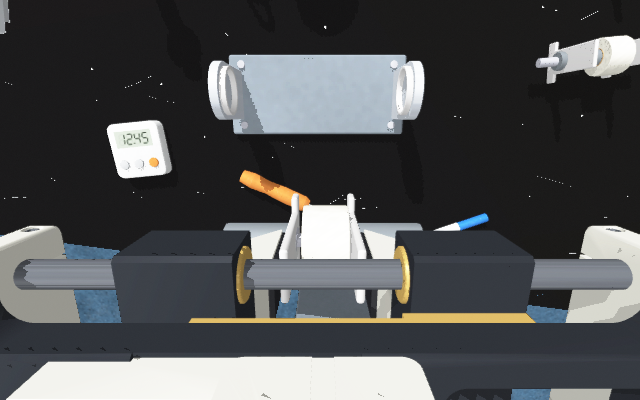

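The wrist view shows the stand's base with screws at (241,64), (394,64), (245,125) and (390,125), and cups at (228,90) and (407,90). The spindle sits unchanged in the grip.

```bash
python3 - <<'E'
import numpy as np,cv2
from look import px2w
d=np.load('w3.npz');K=d['K'];f=dict(fx=K[0],fy=K[1],cx=K[2],cy=K[3])
P=lambda u,v,z=.010:px2w(f,d['W'],u,v,z)
im=cv2.imread('pics/w3.png')
cv2.imwrite('pics/w3c.png',cv2.resize(im[40:150,195:440],None,fx=3.2,fy=3.2,interpolation=cv2.INTER_CUBIC))
s=[P(241,64),P(394,64),P(245,125),P(390,125)]
print(np.round(s,4).tolist(),np.mean(s,0))
for a,b in ((s[0],s[1]),(s[2],s[3]),(P(229,55),P(406,56))):
    v=a-b;print(np.linalg.norm(v),np.arctan2(-v[0],v[1]),(a+b)/2)
E
```

```text
[[0.5316, 0.2243, 0.01], [0.5574, 0.0494, 0.01], [0.4637, 0.2139, 0.01], [0.4893, 0.0403, 0.01]] [0.51050392 0.13197017 0.01      ]
0.17682220873002705 0.14618668040845675 [0.54449482 0.13683646 0.01      ]
0.17538685540433108 0.14617544925879075 [0.47651303 0.12710387 0.01      ]
0.2032960870963365 0.14096202467356192 [0.55349526 0.13808735 0.01      ]
```

View pics/w3c.png

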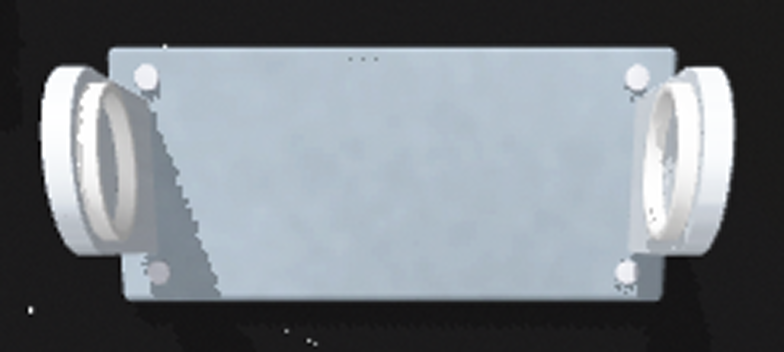

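Request:
arm_command(
  deltas=[
    [[0.03,0.006,0,0],[0.065,0.014,0,0],[0.09,0.019,-0.005,0],[0.09,0.019,-0.035,0],[0.09,0.019,-0.065,0],[0.09,0.019,-0.08,0],[0.09,0.019,-0.08,0],[0.09,0.019,-0.08,0]],
  ],
)

```text
clock: 5.93
tool_pos: [0.5105, 0.1306, 0.1914]
eef_rot: [3.133, 0.223, -0.003]
ft_force: [0.7, -0.8, -0.9]
grip_width: 0.0376
grip_force: 30.0
```

```bash
python3 - <<'E'
from look import *
f=grab_frame('scene');cv2.imwrite('pics/s2.png',cv2.resize(f['image'][130:330,180:440,::-1],None,fx=3,fy=3,interpolation=cv2.INTER_CUBIC))
print(ctrl.get_state()['tool_pos'])
E
```

```text
[0.51121391 0.13082127 0.19262072]
```

View pics/s2.png

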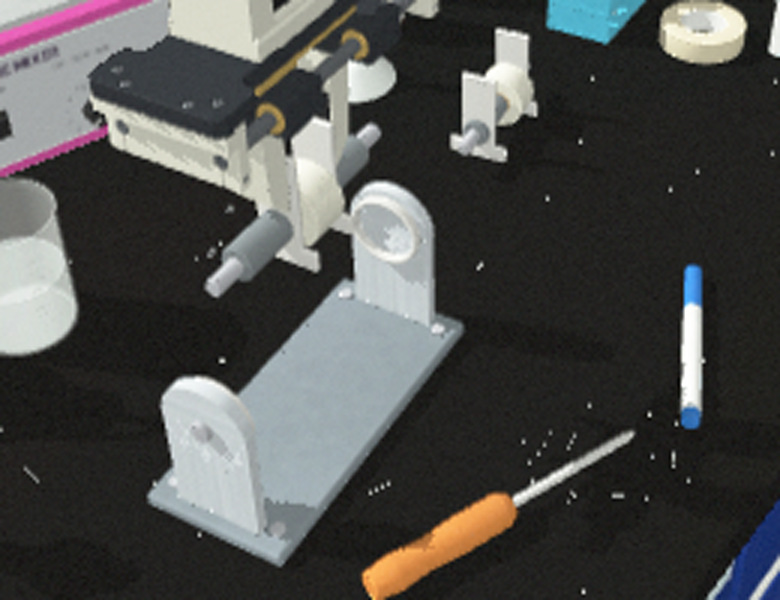

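The picture shows the spindle level above the stand: near pin at (213,288), far pin at (372,132), both aligned with the cups' direction. I lower it.

Request:
arm_command(
  deltas=[
    [[0,0.001,-0.02,0],[0,0.001,-0.04,0],[0,0.001,-0.058,0],[0,0.001,-0.07,0],[0,0.001,-0.078,0],[0,0.001,-0.081,0],[0,0.001,-0.081,0]],
  ],
)

```text
clock: 6.57
tool_pos: [0.511, 0.1325, 0.1114]
eef_rot: [3.133, 0.225, 0.002]
ft_force: [-0.8, 0.2, -2.1]
grip_width: 0.0376
grip_force: 30.0
```

```bash
python3 - <<'E'
from look import *
s=ctrl.get_state();f=grab_frame('scene');cv2.imwrite('pics/s3.png',cv2.resize(f['image'][130:330,180:440,::-1],None,fx=3,fy=3,interpolation=cv2.INTER_CUBIC))
s=ctrl.get_state();p=s['tool_pos'];print(p,yaw(s))
Wi=np.linalg.inv(f['world_from_camera'])
u=np.array([-np.sin(.146),np.cos(.146),0])
def pr(n,q):
    c=Wi[:3]@np.r_[q,1];print(n,np.round(((f['fx']*c[0]/c[2]+f['cx']-180)*3,(f['fy']*c[1]/c[2]+f['cy']-130)*3),0))
for k in (1,-1):
    pr('tip',p-[0,0,.033]+k*.075*u); pr('cup rim centre',np.array([.5105,.132,.08])+k*.082*u)
E
```

```text
[0.51122934 0.13254821 0.11177928] 0.14363646640775676
tip [225. 401.]
cup rim centre [218. 408.]
tip [374. 238.]
cup rim centre [382. 230.]
```

View pics/s3.png

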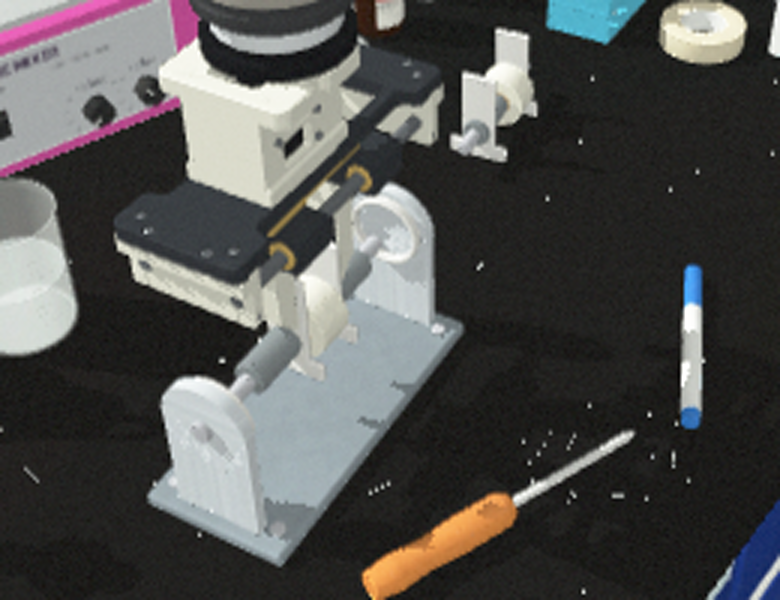

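The pins sit between the rims: the far pin tip at (378,240) faces the cup centred near (383,230), and no contact force shows. I open gradually.

Request:
arm_command(
  deltas=[
    [[0,0,0,0],[0,0,0,0],[0,0,0,0],[0,0,0,0],[0,0,0,0]],
  ],
  claw=0.059,
)

```text
clock: 7.03
tool_pos: [0.5106, 0.1326, 0.111]
eef_rot: [3.133, 0.226, 0.001]
ft_force: [1.3, -0.7, -2.3]
grip_width: 0.0584
grip_force: 4.9
```

```bash
python3 - <<'E'
from look import *
f=grab_frame('scene');cv2.imwrite('pics/s4.png',cv2.resize(f['image'][180:320,220:360,::-1],None,fx=4,fy=4,interpolation=cv2.INTER_CUBIC))
s=ctrl.get_state();print(s['tool_pos'],s['ft_force'],s['grip_width'],s['grip_force'])
E
```

```text
[0.51052994 0.13261407 0.11091029] [-0.54110043  0.18689803 -0.76112643] 0.059107539272297484 4.8123085498809814
```

View pics/s4.png

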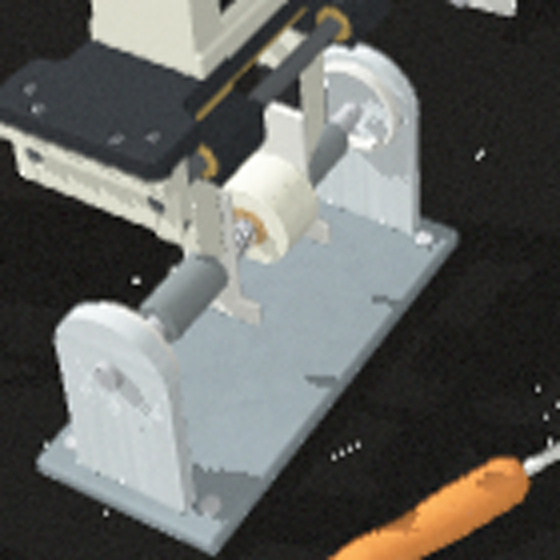

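The pins have sprung out into both cups (far pin entering at (350,115), near one hidden behind its upright at (155,315)). I open fully, slowly first, then retract.

Request:
arm_command(
  deltas=[
    [[0,0,0,0],[0,0,0,0],[0,0,0,0]],
  ],
  claw=0.066,
)

```text
clock: 7.33
tool_pos: [0.5107, 0.1326, 0.1109]
eef_rot: [3.133, 0.226, 0.001]
ft_force: [-0.5, 0.7, -0.1]
grip_width: 0.0659
grip_force: 0.0
```

Request:
arm_command(
  deltas=[
    [[0,0,0,0],[0,0,0,0],[0,0,0,0],[0,0,0,0],[0,0,0,0]],
  ],
  claw=0.085,
)

```text
clock: 7.75
tool_pos: [0.5105, 0.1326, 0.1107]
eef_rot: [3.133, 0.226, 0.0]
ft_force: [-0.5, -0.2, -1.0]
grip_width: 0.0849
grip_force: 0.0
```

Request:
arm_command(
  deltas=[
    [[0,0,0.015,0],[0,0,0.035,0],[0,0,0.06,0],[0,0,0.1,0],[0,0,0.14,0],[0,0,0.16,0],[0,0,0.16,0]],
  ],
)

```text
clock: 8.33
tool_pos: [0.5126, 0.1329, 0.2762]
eef_rot: [-3.133, -0.226, -0.016]
ft_force: [0.6, 0.0, 0.3]
grip_width: 0.0851
grip_force: 0.0
```

```bash
python3 - <<'E'
from look import *
f=grab_frame('scene');cv2.imwrite('pics/s5.png',cv2.resize(f['image'][180:320,220:360,::-1],None,fx=4,fy=4,interpolation=cv2.INTER_CUBIC))
s=ctrl.get_state();print(s['clock'],s['tool_pos'],s['ft_force'])
for n in('spindle','stand'):print([(np.round(d['position'],3),d['confidence']) for d in models.mark_of(n,f)[:2]])
E
```

```text
8.3833 [0.51150199 0.13276659 0.27328761] [ 0.75289298 -0.38999226 -0.11686654]
[(array([0.51 , 0.131, 0.079]), 0.86)]
[(array([ 0.515,  0.13 , -0.001]), 0.6)]
```

View pics/s5.png

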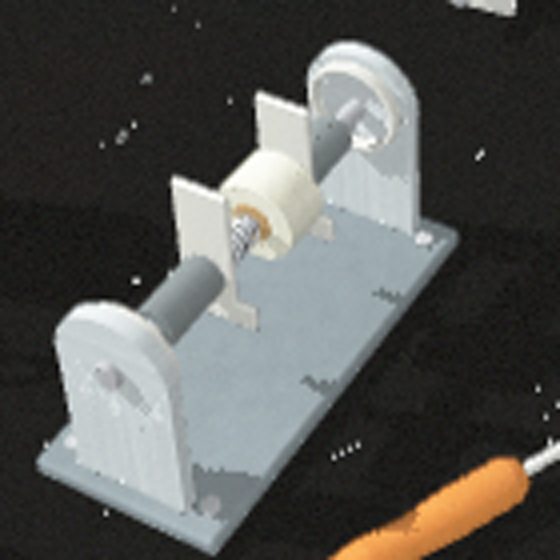

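The spindle sits level between the cups at z ≈ 0.079, with the far pin in its cup at (350,112) and the gripper clear. I hand it in.

```bash
python3 -c "
from station import ctrl
print(ctrl.close_job())"
```

```text
the job is handed in; nothing more can be done
None
```

The long spindle is sprung level between the stand's two end cups and stays there with the gripper clear; the short spindle was left alone, and the job was handed in at about 8.4 s.

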